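Load the dowel jig and hold its spring clamp

ROBOT

A 6-joint arm with a two-finger parallel gripper is mounted at the origin on the work surface. World frame = base frame: x ahead of the robot, y to its left, z up, the work surface at z = 0. Lengths are in mm, angles in rad, forces in N, time in s.
With the tool pointing down it reaches from about 375 to 900 mm from the base axis. Payload 3.1 kg.
Tool frame: the origin (TCP) lies at the very end of the fingers, on their centre line; the grasp point (between the pads) lies 19 mm behind it (arm.grip_point_offset is the distance from the TCP to the grasp point, in mm); z points along the fingers, x is the direction in which the jaws open and shut, and the axes are right-handed (so a half turn about z gives the same grasp; the last joint's range is limited). The gripper opens to 87 mm and grips with 3 to 60 N. Pads are 19 mm wide; open, the fingers measure 117 mm over their backs; the gripper's body (75 mm by 190 mm) begins 51 mm behind the grasp point.
Start: joints at [0.978, 0.527, 1.433, -0, 1.181, -0.178], TCP at [251.837, 571.992, 222.548] pointing down, gripper open.
Joint ranges: [-3.08, 3.08], [-0.75, 2.2], [0.22, 2.44], [-1.43, 4.57], [0, 2.65], [-2.85, 2.85]. Speed limits (rad/s): [2.79, 2.79, 3.14, 3.14, 3.14, 3.14].

INTERFACE

Orientations are given as a unit quaternion [w, x, y, z].
In Python, from cell import read_state, get_image, job_done, arm gives the robot as it stands.
- The arm moves only by the tool send_rows, never from a script. Its argument "series" is a list of rows, each an object with "claw": the finger opening in mm, from 0 to 87; "travel": the shift along the tool's x, y, z in units of 50 mm (1.0 is 50 mm), a list of three; "dr": the turn, a rotation vector about the tool's x, y, z in units of 8 degrees (1.0 is 8 degrees), a list of three. In form: [{"claw": claw, "travel": [dx, dy, dz], "dr": [rx, ry, rz]}, ...]. A call has 1 to 12 rows; each row is the pose to reach, as a shift and turn from the pose commanded when the call began, along the tool's axes at that moment; what a row does not reach only later rows make up. A row lasts 1/8 s, in which the tool goes at most 62.5 mm and 10.7 degrees, less where a joint would pass 70% of its speed; a pose out of reach is approached as far as the arm can. A call with a gripper value outside its range is refused whole. The fingers move at their own pace and stop on an object; "squeeze" is the grip in N (left out, the last holds). Time passes only in rows, so rows that repeat a pose let the fingers close. It gives the time, the measured TCP pose, the force and the opening at its end, in the units of the state.
- read_state(): the state, without advancing time (a new reading comes with each control period).
- get_image(name): name is "scene" or "top"; returns a dict with "img" (480x640x3 uint8, red, green, blue), "K" (3x3 intrinsics, pixels), "rvec" (rotation vector, rad) and "tvec" (3), from world to camera coordinates, as OpenCV has them. Camera axes: x right, y down, z forward; pixel columns grow to the right and rows downward; lengths in mm; the calibration is good to about 2 mm. A picture is of the moment at which its call begins. There is no depth.
- job_done(): hands the job in, once; it reports no verdict.
The state is a dict: "t": time; "joint_positions": joint angles; "dq": joint speeds; "joint_torque": joint torques, N m; "tcp_pos": TCP position; "eef_rot": TCP orientation; "contact_force": force on the tool from outside, world axes, zero at the start; "wrist_torque": the same for the moment, N m; "finger_gap": opening from 0.0 (shut) to 1.0 (fully open).
Only numpy, scipy, OpenCV 4.12 (cv2) and the standard library are available. Lean on these libraries where they do the work, as an engineer would, in place of code of your own. Each camera call takes 0.05 s, during which the arm holds its last target.

TASK

Load the dowel jig: take the dowel of middle thickness out of the wooden rack, slide it fully home into the close-fitting hole of the jig's metal block and let go of it. Then press the jig's black spring plunger down with closed fingers until the top of its cap is level with the top of the little fixed post beside it (about 12 mm down; never drive it on towards its stop, that bruises the dowel), and keep it there: the program finishes while still holding the plunger down, not letting go. Leave the other two dowels in the rack and do not disturb the other things on the bench.

Things in the scene. Friction and masses are not known exactly. Their poses are not given: they have to be found in the camera images.
- dowel_middle: The dowel to load: plain round wooden rod, 20 mm diameter, 110 mm long, about 26 g, standing upright in one of the rack's three recesses. Origin: centre of its underside; z along the rod, up.
- dowel_thin: A dowel to leave alone: 14 mm diameter, 110 mm long, same wood, upright in the rack. Origin: centre of its underside.
- dowel_thick: A dowel to leave alone: 26 mm diameter, 110 mm long, same wood, upright in the rack (too thick for the jig). Origin: centre of its underside.
- rack: Fixed plywood block 60 x 180 x 22 mm (x, y, z) with three round recesses 29 mm wide and 12 mm deep in a row along its y axis, at y = -60, 0 and +60 mm; which dowel stands in which varies. Origin: centre of its underside, on the bench. There is free room on its +x and -x sides to put fingers round a dowel.
- jig: Fixed jig on a dark steel base plate 70 x 190 x 12 mm, long along its y axis. On it a bored aluminium block (44 x 44 mm, top 72 mm above the bench, centred at y = -55 mm), a lower aluminium housing (44 x 44 mm, top 62 mm above the bench, centred at y = +45 mm) carrying the spring plunger, and a thin steel post at y = +87 mm. Origin: on the bench, at x = 0 midway across; z up. A thin clamp pin between block and housing moves with the plunger; it can be ignored.
- bore_mouth (a point): Centre of the mouth of the round vertical hole in the block, 72 mm above the bench. The hole is 22 mm wide with a 3 mm chamfer at the mouth, 50 mm deep with a flat floor: a dowel that is home stands 60 mm proud of the block.
- cap_top (a point): Centre of the flat top of the plunger's round black cap (36 mm diameter, 10 mm thick, on a 14 mm stem); 102 mm above the bench when not pressed. It moves straight down with the plunger.
- post_top (a point): Centre of the top of the fixed height post (12 mm wide head), 90 mm above the bench and 42 mm from the plunger's axis, on the far side from the bored block: the height to which the cap's top is pressed.
- plunger (a joint): Travel of the plunger in m: 0 up, grows as it is pressed straight down, 0.026 at the hard stop; level with the post at 0.012. Spring: about 2 N to start it, about 6.5 N at 0.012, about 10 N at 0.020; it springs back up when let go.
- nut_jar: Bystander, leave in place: small glass jar with a steel lid, 40 mm wide, 50 mm tall. Origin: centre of its underside.
- screwdriver: Bystander, leave in place: screwdriver lying on the bench. Origin: midway along, on its underside.
- rule: Bystander, leave in place: flat steel rule 300 x 30 x 4 mm. Origin: centre of its underside.
- marker: Bystander, leave in place: pen-like grey marker lying down, 14 mm thick, 130 mm long. Origin: midway along, on its underside.
- sanding_block: Bystander, leave in place: cork sanding block 70 x 110 x 35 mm. Origin: centre of its underside.
- glue: Bystander, leave in place: white glue bottle 60 mm wide, 170 mm tall. Origin: centre of its underside.
- tub: Bystander, leave in place: lidded screw tub 94 x 134 x 64 mm. Origin: centre of its underside.
Mind the look-alikes: they are no part of the job. Several things have the shape of the jig; the one meant has the colours described above.

How it is judged (in metres and radians):
On the way:
1. the middle dowel stands fully home in the jig's hole and has been let go (z of dowel_middle in the frame of bore_mouth below -0.045 m and horizontal distance between dowel_middle and bore_mouth below 0.005 m and angle between the z axis of dowel_middle and the z axis of jig, either way round below 0.1 rad and contact force between the fingers and dowel_middle below 0.3 N), for 0.2 s.
At the end, for the whole second after the job is handed in: The middle dowel stands in the jig's hole, its foot at least 45 mm below the mouth, within 5 mm of the hole's axis and 0.1 rad of upright, not touched by the fingers; the fingers press the plunger with more than 2 N and hold it still between 8 and 16 mm of travel (12 mm is level with the post) (all of step 1 and value of joint plunger between 0.008 and 0.016 m and contact force between the fingers and plunger above 2 N and velocity of joint plunger between -0.005 and 0.005 m/s); the arm keeps its last pose, push and grip.
It fails at once if the plunger was driven more than 20 mm down (value of joint plunger above 0.02 m).
It fails at once if another dowel was taken out of or knocked about in the rack (distance of any of dowel_thin, dowel_thick from where it was at the start of the episode above 0.025 m or angle between any of dowel_thin, dowel_thick's own z axis and vertical above 0.6 rad).
It fails at once if a thing on the bench was shoved more than 30 mm (distance of any of nut_jar, screwdriver, rule, marker, sanding_block, glue, tub from where it was at the start of the episode above 0.03 m).
It also fails if it takes over 54 s, if anything falls off the work surface, if the arm or the gripper's body presses on something with over 40 N, if the wrist force passes 120 N, or if a joint passes its speed limit or range.

## Working session

There is one attempt and no reset: what is moved stays moved. The work goes in short steps, Python scripts to look and compute and a tool call to move; the robot and the scene stay as the last step left them, time stands still between calls to the robot, and variables do not carry over. Pictures are saved under pics/ and viewed, and the job is handed in when it is done.

Besides the shell and the picture viewer there is one more tool, called after "Call:" in YAML: its name, and indented under it one key for each argument. send_rows: Moves the arm, as the interface text tells. Its arguments: {"type":"object","properties":{"series":{"type":"array"},"squeeze":{"type":"number"}},"required":["series"]}

```bash
mkdir -p pics; ls; python3 - <<'E'
from cell import *
import cv2
print(read_state(), arm)
for n in ("scene","top"):
    r=get_image(n); cv2.imwrite(f"pics/{n}0.png",r["img"][:,:,::-1]); print(n,r["K"],r["rvec"],r["tvec"])
E
```

```text
pics
{'t': 0.0, 'joint_positions': array([ 9.77523827e-01,  5.28432576e-01,  1.43389587e+00, -1.13031981e-05,
        1.18136361e+00, -1.78473103e-01]), 'dq': array([-0.00076095,  0.00192362, -0.0008007 ,  0.00215981, -0.00107677,
       -0.00028922]), 'joint_torque': array([ 3.50635037e-04, -4.40040171e+01, -1.76590848e+01,  6.35362579e-02,
        5.80410892e-02, -1.39028734e-04]), 'tcp_pos': array([251.43095944, 571.40958176, 221.59429773]), 'eef_rot': array([ 4.13128886e-04,  8.37556226e-01,  5.46350131e-01, -9.65000651e-04]), 'contact_force': array([0.37868001, 0.18528382, 0.18619349]), 'wrist_torque': array([ 0.03666251, -0.00972636,  0.05816651]), 'finger_gap': 0.9990271571874924} <Robot object at 0x7f54db57fa10>
scene [[521.19267668   0.         316.43201314]
 [  0.         521.19267668 238.63746175]
 [  0.           0.           1.        ]] [ 1.77464214  1.72395578 -0.7043925 ] [ -48.78222939 -308.12339193 1732.04390413]
top [[604.84559122   0.         324.97407376]
 [  0.         604.84559122 241.58208968]
 [  0.           0.           1.        ]] [ 2.14365109 -2.16034732  0.15237705] [  25.29299264  513.29793288 1392.07283389]
```

View pics/scene0.png

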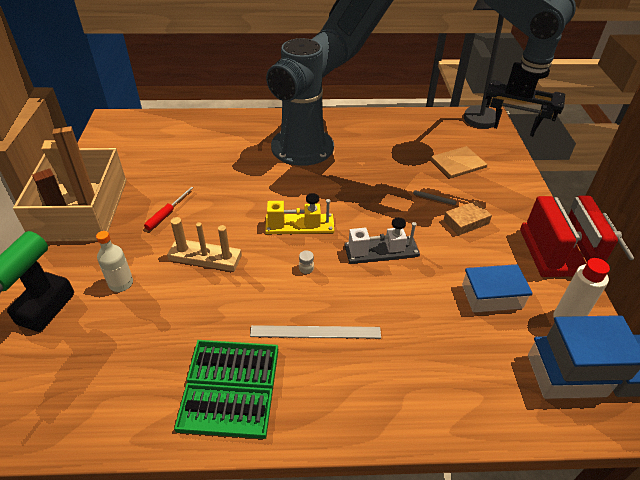

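View pics/top0.png

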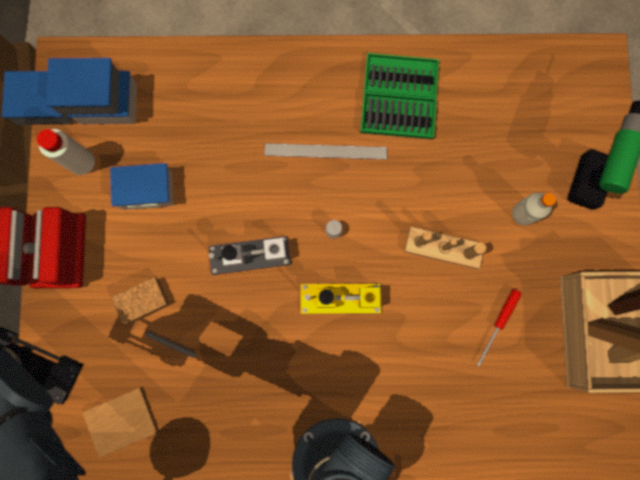

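The top view shows the grey jig with its block at about (274,248) and cap at about (230,252). The rack runs from (408,240) to (482,255), and the yellow jig at (340,298) is the look-alike. I'll enlarge both.

```bash
python3 - <<'E'
import cv2,numpy as np
t=cv2.imread("pics/top0.png"); s=cv2.imread("pics/scene0.png")
def crop(im,x0,y0,w,h,f,name):
    c=cv2.resize(im[y0:y0+h,x0:x0+w],None,fx=f,fy=f,interpolation=cv2.INTER_CUBIC)
    for i in range(0,w,10):
        cv2.line(c,(i*f,0),(i*f,6),(255,0,255),1)
        if i%20==0: cv2.putText(c,str(x0+i),(i*f,18),0,.4,(255,0,255),1)
    for i in range(0,h,10):
        cv2.line(c,(0,i*f),(6,i*f),(255,0,255),1); 
        if i%20==0:cv2.putText(c,str(y0+i),(8,i*f+4),0,.4,(255,0,255),1)
    cv2.imwrite("pics/"+name,c)
crop(t,200,225,100,60,8,"tjig.png")
crop(t,395,215,100,60,8,"track.png")
crop(s,160,205,100,75,8,"srack.png")
crop(s,335,205,95,70,8,"sjig.png")
E
```

```text
(no output)
```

View pics/tjig.png

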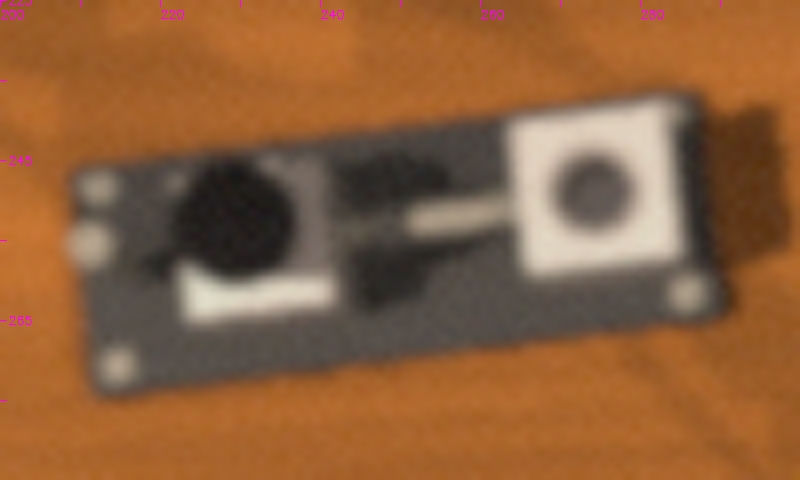

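View pics/track.png

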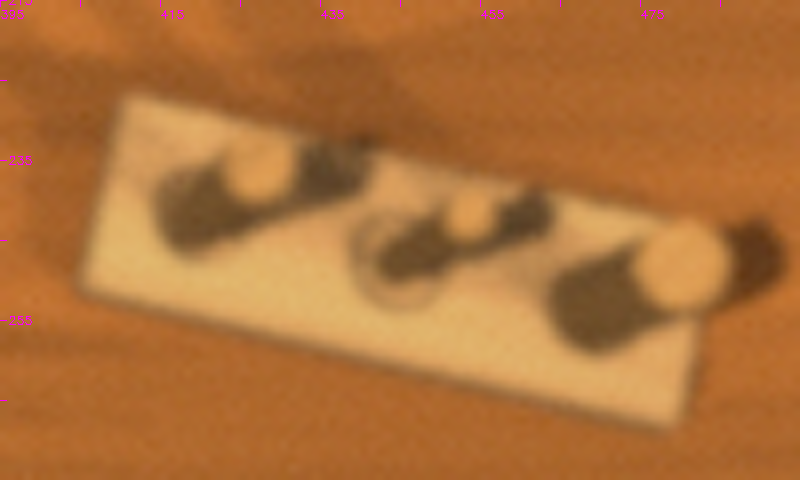

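View pics/srack.png

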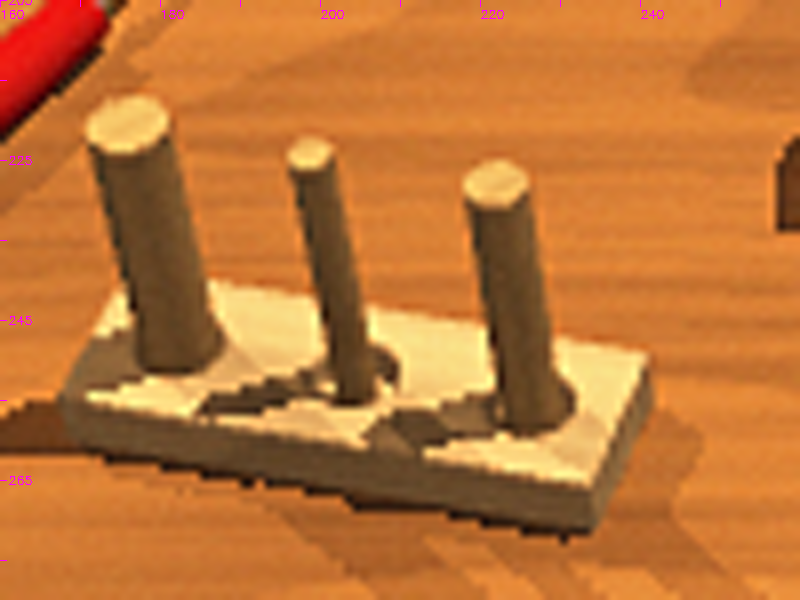

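View pics/sjig.png

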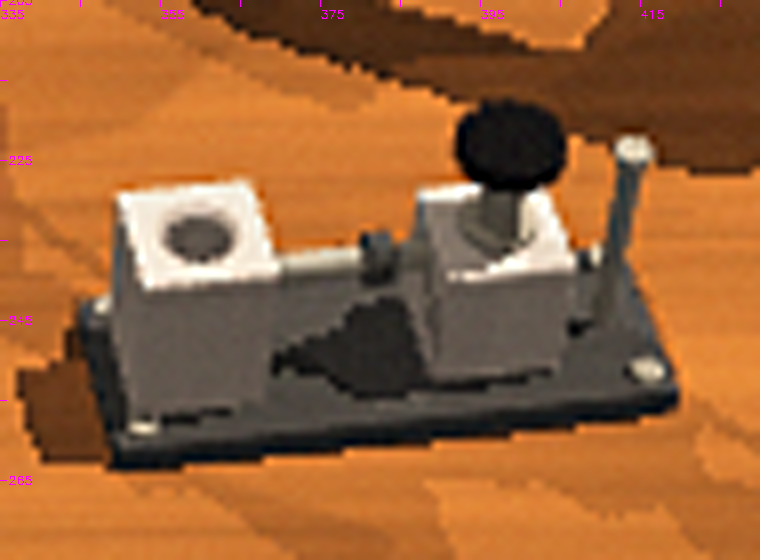

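The middle dowel's top is at about (427,236) in top and (222,228) in scene. It is the +y-end one, with the thin dowel in the centre and the thick one at the far end. Next I'll locate the points using the known heights.

```bash
cat > h.py <<'E'
import numpy as np, cv2
from cell import get_image
def ray(c,uv,z):
    R=cv2.Rodrigues(np.array(c["rvec"],float))[0]; t=np.array(c["tvec"],float)
    d=R.T@np.linalg.inv(c["K"])@np.array([*uv,1.]); o=-R.T@t
    return o+d*(z-o[2])/d[2]
def proj(c,P):
    return cv2.projectPoints(np.array(P,float).reshape(-1,3),np.array(c["rvec"],float),np.array(c["tvec"],float),c["K"],None)[0].reshape(-1,2)
E
python3 - <<'E'
from h import *
T=get_image("top");S=get_image("scene")
np.set_printoptions(precision=1,suppress=True)
T={k:np.array(v) for k,v in T.items()};S={k:np.array(v) for k,v in S.items()}
f=lambda x,y,x0,y0:(x0+x/8-.44,y0+y/8-.44)
pts={"mid":(f(260,170,395,215),f(497,183,160,205),120),
"thin":(f(470,217,395,215),f(312,154,160,205),120),
"thick":(f(683,265,395,215),f(127,123,160,205),120),
"bore":(f(594,191,200,225),f(200,240,335,205),72),
"cap":(f(234,220,200,225),f(512,140,335,205),102),
"post":(f(91,243,200,225),f(633,150,335,205),90)}
P={}
for k,(a,b,z) in pts.items():
    p=ray(T,a,z);q=ray(S,b,z);P[k]=(p+q)/2
    print(k,p,q,p-q)
for a,b in (("bore","cap"),("cap","post"),("mid","thin"),("thin","thick")):
    d=P[b]-P[a];print(a,b,np.linalg.norm(d[:2]),np.degrees(np.arctan2(d[1],d[0])))
# block corners top view z=72
for n,xy in (("blk",[(510,125),(672,98),(690,255),(525,275)]),):
    print(n,np.array([ray(T,f(*c,200,225),72) for c in xy]))
for n,xy in (("rack",[(125,92),(715,222),(680,430),(82,293)]),):
    q=np.array([ray(T,f(*c,395,215),22) for c in xy]);print(n,q,q.mean(0))
for n,xy in (("rackS",[(215,280),(650,352),(595,490),(75,398)]),):
    q=np.array([ray(S,f(*c,160,205),22) for c in xy]);print(n,q,q.mean(0))
b=np.array([ray(T,f(*c,200,225),12) for c in [(75,170),(700,90),(725,315),(103,395)]]);print(b,b.mean(0))
b=np.array([ray(S,f(*c,335,205),0) for c in [(112,468),(675,408)]]);print(b)
E
```

```text
mid [ 513.  -205.3  120. ] [ 515.3 -202.5  120. ] [-2.3 -2.8  0. ]
thin [ 499.4 -263.2  120. ] [ 501.1 -260.5  120. ] [-1.8 -2.7  0. ]
thick [ 485.5 -321.8  120. ] [ 485.9 -319.3  120. ] [-0.4 -2.5  0. ]
bore [493.4 139.   72. ] [498.3 141.1  72. ] [-4.9 -2.1  0. ]
cap [482.2 237.4 102. ] [485.7 239.5 102. ] [-3.5 -2.1 -0. ]
post [477.4 279.5  90. ] [478.3 281.2  90. ] [-0.9 -1.6  0. ]
bore cap 99.14510928507521 96.92657923931294
cap post 42.3461871271828 98.2197414536771
mid thin 59.57196538758372 -103.47859973904144
thin thick 60.49167043397146 -103.92732523066141
blk [[512.7 163.2  72. ]
 [520.2 116.7  72. ]
 [474.7 111.4  72. ]
 [469.3 158.6  72. ]]
rack [[ 551.3 -182.8   22. ]
 [ 510.7 -357.7   22. ]
 [ 448.6 -344.5   22. ]
 [ 490.8 -168.4   22. ]] [ 500.4 -263.4   22. ]
rackS [[ 456.6 -312.2   22. ]
 [ 493.  -166.1   22. ]
 [ 553.5 -179.3   22. ]
 [ 509.7 -349.5   22. ]] [ 503.2 -251.8   22. ]
[[508.6 299.2  12. ]
 [531.4 112.1  12. ]
 [463.5 104.6  12. ]
 [441.  289.6  12. ]] [486.1 201.4  12. ]
[[530.5 114.4   0. ]
 [507.7 303.3   0. ]]
```

```bash
cat > plan.py <<'E'
import numpy as np, json, sys, os
from scipy.spatial.transform import Rotation as R
# commanded pose kept in cmd.json ; quaternion xyzw
def load():
    if os.path.exists("cmd.json"):
        d=json.load(open("cmd.json")); return np.array(d["p"]),R.from_quat(d["q"])
    a=np.radians(66.23)
    return np.array([251.837,571.992,222.548]), down(a)
def down(a):
    x=[np.cos(a),np.sin(a),0]; y=[np.sin(a),-np.cos(a),0]; z=[0,0,-1]
    return R.from_matrix(np.array([x,y,z]).T)
def plan(p,yawdeg):
    p0,r0=load()
    tr=r0.inv().apply(np.array(p)-p0)/50
    dr=(r0.inv()*down(np.radians(yawdeg))).as_rotvec(degrees=True)/8
    print("travel",tr.round(3),"dr",dr.round(3))
def done(tr,dr):
    p0,r0=load()
    p=p0+r0.apply(np.array(tr)*50); r=r0*R.from_rotvec(np.array(dr)*8,degrees=True)
    json.dump({"p":p.tolist(),"q":r.as_quat().tolist()},open("cmd.json","w"))
    x=r.apply([1,0,0]);print("cmd",p.round(2),"yaw",np.degrees(np.arctan2(x[1],x[0])).round(2),"tilt",r.apply([0,0,1]).round(4))
E
python3 - <<'E'
from plan import *
from cell import read_state
s=read_state();q=s["eef_rot"];print(R.from_quat([*q[1:],q[0]]).as_matrix().round(4))
plan([514,-204,190],-13.7)
E
```

```text
[[ 4.030e-01  9.152e-01 -7.000e-04]
 [ 9.152e-01 -4.030e-01 -1.100e-03]
 [-1.300e-03 -2.000e-04 -1.000e+00]]
travel [-12.09   11.054   0.651] dr [0.    0.    9.991]
```

Call:
send_rows:
  series:
    - {"claw": 87, "travel": [-0.8, 0.74, 0.05], "dr": [0, 0, 0.67]}
    - {"claw": 87, "travel": [-1.61, 1.47, 0.09], "dr": [0, 0, 1.33]}
    - {"claw": 87, "travel": [-2.42, 2.21, 0.13], "dr": [0, 0, 2]}
    - {"claw": 87, "travel": [-3.22, 2.95, 0.17], "dr": [0, 0, 2.67]}
    - {"claw": 87, "travel": [-4.03, 3.68, 0.22], "dr": [0, 0, 3.33]}
    - {"claw": 87, "travel": [-4.84, 4.42, 0.26], "dr": [0, 0, 4]}
    - {"claw": 87, "travel": [-5.64, 5.16, 0.3], "dr": [0, 0, 4.66]}
    - {"claw": 87, "travel": [-6.45, 5.9, 0.35], "dr": [0, 0, 5.33]}
    - {"claw": 87, "travel": [-7.25, 6.63, 0.39], "dr": [0, 0, 6]}
    - {"claw": 87, "travel": [-8.06, 7.37, 0.43], "dr": [0, 0, 6.66]}
    - {"claw": 87, "travel": [-8.87, 8.11, 0.48], "dr": [0, 0, 7.33]}
    - {"claw": 87, "travel": [-9.67, 8.84, 0.52], "dr": [0, 0, 8]}

```text
t: 1.7
tcp_pos: [461.9, -50.5, 196.5]
eef_rot: [-0.0, 1.0, 0.018, 0.0]
contact_force: [1.0, -0.1, -0.2]
finger_gap: 0.996
```

```bash
python3 - <<'E'
from plan import *
from cell import read_state
done([-9.67,8.84,0.52],[0,0,8]); s=read_state();print(s["t"],s["tcp_pos"])
plan([514,-204,190],-13.7)
E
```

```text
cmd [461.46 -48.65 196.55] yaw 2.23 tilt [ 0.  0. -1.]
1.7 [461.92138341 -50.53196443 196.54470276]
travel [0.929 3.146 0.131] dr [0.    0.    1.991]
```

Call:
send_rows:
  series:
    - {"claw": 87, "travel": [0.3, 1.0, 0.04], "dr": [0, 0, 0.7]}
    - {"claw": 87, "travel": [0.62, 2.1, 0.09], "dr": [0, 0, 1.4]}
    - {"claw": 87, "travel": [0.929, 3.146, 0.13], "dr": [0, 0, 1.991]}
    - {"claw": 87, "travel": [0.929, 3.146, 0.13], "dr": [0, 0, 1.991]}
    - {"claw": 87, "travel": [0.929, 3.146, 0.13], "dr": [0, 0, 1.991]}

```text
t: 2.33
tcp_pos: [513.2, -203.3, 189.5]
eef_rot: [-0.001, 0.993, -0.119, -0.001]
contact_force: [-0.3, 0.7, -0.5]
finger_gap: 0.998
```

```bash
cat >> h.py <<'E'
def crop(im,x0,y0,w,h,f,name):
    im=im[:,:,::-1]
    c=cv2.resize(im[y0:y0+h,x0:x0+w],None,fx=f,fy=f,interpolation=cv2.INTER_CUBIC)
    for i in range(0,w,10):
        cv2.line(c,(i*f,0),(i*f,6),(255,0,255),1)
        if i%20==0: cv2.putText(c,str(x0+i),(i*f,18),0,.4,(255,0,255),1)
    for i in range(0,h,10):
        cv2.line(c,(0,i*f),(6,i*f),(255,0,255),1)
        if i%20==0:cv2.putText(c,str(y0+i),(8,i*f+4),0,.4,(255,0,255),1)
    cv2.imwrite("pics/"+name,c)
E
python3 - <<'E'
from plan import *
from h import *
from cell import read_state
done([0.929,3.146,.13],[0,0,1.991]); s=read_state();print(s["t"],s["tcp_pos"])
S=get_image("scene");crop(S["img"],140,130,160,120,5,"s1.png")
T=get_image("top");crop(T["img"],370,190,140,100,5,"t1.png")
# project tcp
for c in (S,T): print(proj(c,[s["tcp_pos"]]))
E
```

```text
cmd [ 514.   -204.02  190.05] yaw -13.7 tilt [ 0.  0. -1.]
2.325 [ 513.16237265 -203.31936378  189.54233198]
[[218.03165965 205.413914  ]]
[[431.73662685 230.91376205]]
```

View pics/s1.png

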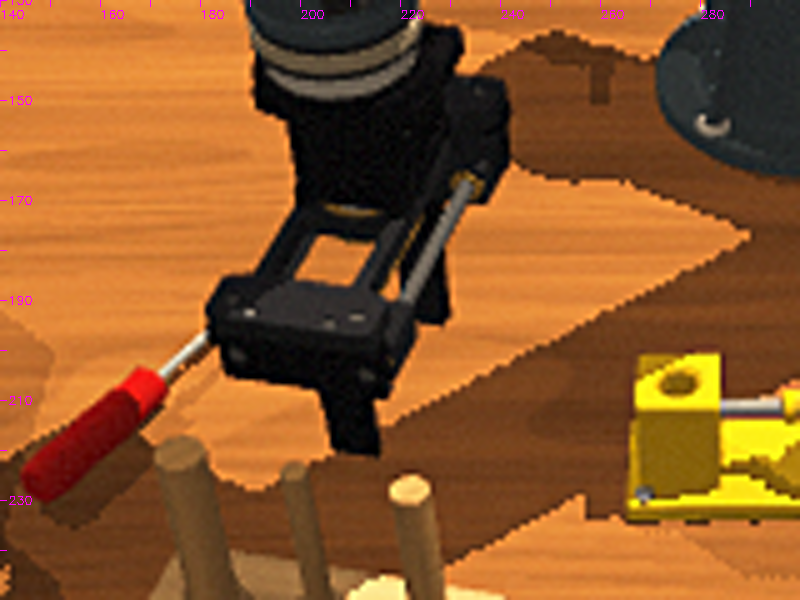

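View pics/t1.png

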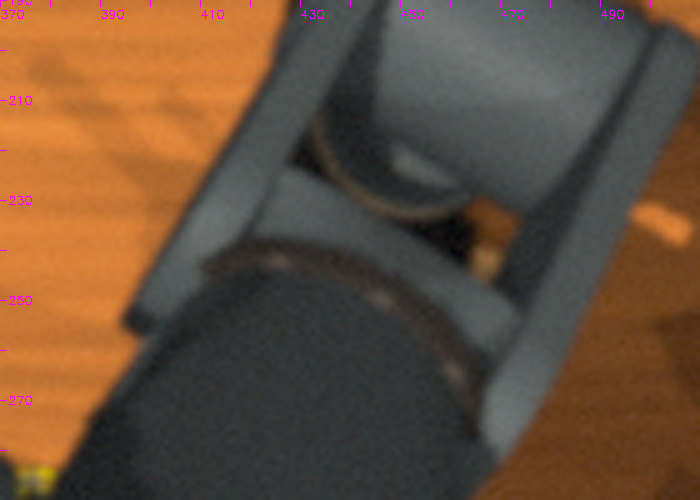

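The scene view shows the front finger tip ending at about (205..213, 220). The top view is blocked by the arm. I'll check the projected finger tip against this to get the scene camera's bias.

```bash
python3 - <<'E'
from plan import *
from h import *
S=get_image("scene")
crop(S["img"],190,180,60,45,12,"s2.png")
p=np.array([513.2,-203.3,189.5]);a=np.radians(-13.7);x=np.array([np.cos(a),np.sin(a),0]);y=np.array([np.sin(a),-np.cos(a),0])
for sx in (58.5,43.5,-43.5,-58.5):
  for sy in (-9.5,9.5):
    u=proj(S,[p+sx*x+sy*y])[0]; print(sx,sy,u.round(1),((u-[190,180])*12+5.5).round())
E
```

```text
58.5 -9.5 [213.4 222.6] [286. 516.]
58.5 9.5 [205.5 221.3] [191. 502.]
43.5 -9.5 [215.6 218.2] [313. 464.]
43.5 9.5 [207.8 217. ] [219. 450.]
-43.5 -9.5 [227.8 194.4] [460. 178.]
-43.5 9.5 [220.3 193.3] [369. 165.]
-58.5 -9.5 [229.8 190.5] [483. 132.]
-58.5 9.5 [222.4 189.4] [394. 119.]
```

View pics/s2.png

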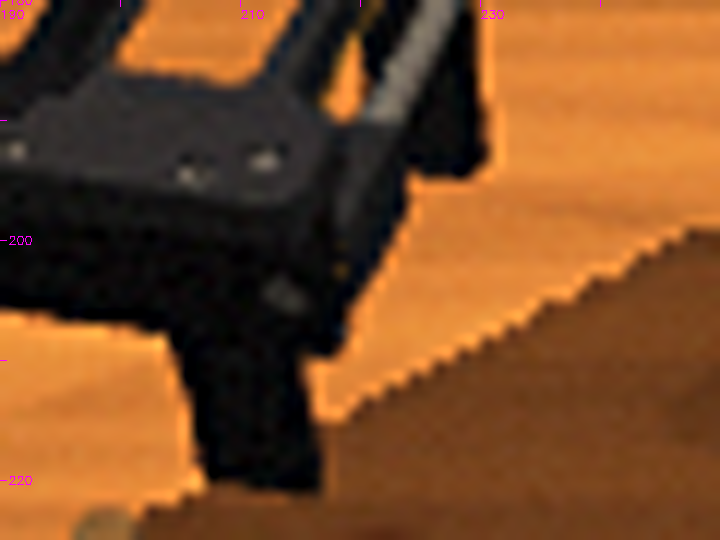

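The scene camera places the gripper about 0.6 px (2 mm) too far to +y. The top camera's y values are therefore the better ones, which gives a grasp y of about -205.

```bash
python3 - <<'E'
from plan import *
plan([514.5,-205,69.5],-13.7)
E
```

```text
travel [0.014 0.017 2.411] dr [0. 0. 0.]
```

Call:
send_rows:
  series:
    - {"claw": 87, "travel": [0.014, 0.017, 0.5], "dr": [0, 0, 0]}
    - {"claw": 87, "travel": [0.014, 0.017, 1.1], "dr": [0, 0, 0]}
    - {"claw": 87, "travel": [0.014, 0.017, 1.7], "dr": [0, 0, 0]}
    - {"claw": 87, "travel": [0.014, 0.017, 2.2], "dr": [0, 0, 0]}
    - {"claw": 87, "travel": [0.014, 0.017, 2.41], "dr": [0, 0, 0]}
    - {"claw": 60, "travel": [0.014, 0.017, 2.41], "dr": [0, 0, 0]}
    - {"claw": 40, "travel": [0.014, 0.017, 2.41], "dr": [0, 0, 0]}
    - {"claw": 28, "travel": [0.014, 0.017, 2.41], "dr": [0, 0, 0]}
    - {"claw": 26, "travel": [0.014, 0.017, 2.41], "dr": [0, 0, 0]}
  squeeze: 10

```text
t: 3.6
tcp_pos: [514.9, -205.2, 70.2]
eef_rot: [0.0, 0.993, -0.119, 0.001]
contact_force: [-0.3, -0.1, 0.0]
finger_gap: 0.629
```

```bash
python3 - <<'E'
from plan import *
from h import *
from cell import read_state
done([.014,.017,2.41],[0,0,0]); s=read_state();print(s["t"],s["tcp_pos"],s["finger_gap"]*87,s["contact_force"])
S=get_image("scene");crop(S["img"],160,150,100,100,6,"s3.png")
E
```

```text
cmd [ 514.47 -205.01   69.55] yaw -13.7 tilt [ 0.  0. -1.]
3.6 [ 514.87035217 -205.24252825   70.24860602] 54.76255961094936 [-0.3059228  -0.12822528  0.03941598]
```

View pics/s3.png

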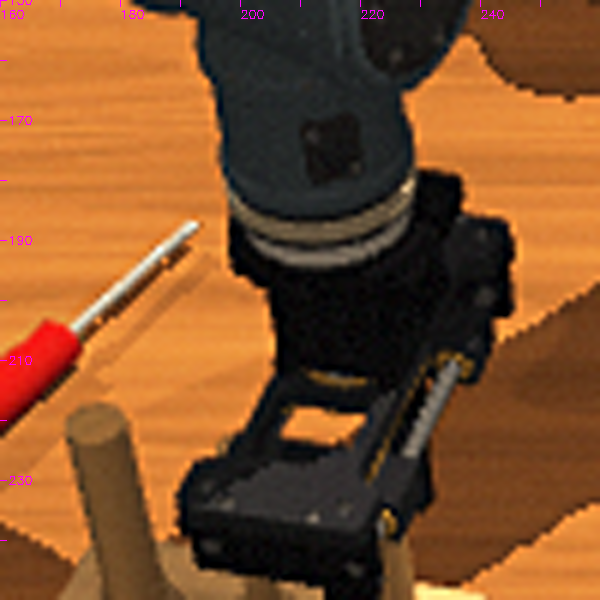

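The scene view shows the fingers straddling the dowel and still closing. I'll keep closing.

Call:
send_rows:
  series:
    - {"claw": 24, "travel": [0, 0, 0], "dr": [0, 0, 0]}
    - {"claw": 22, "travel": [0, 0, 0], "dr": [0, 0, 0]}
    - {"claw": 20, "travel": [0, 0, 0], "dr": [0, 0, 0]}
    - {"claw": 18, "travel": [0, 0, 0], "dr": [0, 0, 0]}
    - {"claw": 16, "travel": [0, 0, 0], "dr": [0, 0, 0]}
  squeeze: 10

```text
t: 4.28
tcp_pos: [514.5, -205.0, 69.5]
eef_rot: [-0.0, 0.993, -0.119, -0.0]
contact_force: [-0.2, -0.7, -0.6]
finger_gap: 0.224
```

```bash
python3 - <<'E'
from plan import *
from h import *
from cell import read_state
s=read_state();print(s["t"],s["tcp_pos"],s["finger_gap"]*87,s["contact_force"])
S=get_image("scene");crop(S["img"],180,210,80,60,10,"s4.png")
for z in (30,60,120): print(proj(S,[[514.5,-205,z]]))
E
```

```text
4.275 [ 514.47768268 -204.97185132   69.4847439 ] 19.475706533451888 [-0.1908988  -0.66887228 -0.63033773]
[[224.76265531 252.62994465]]
[[223.44900911 244.4332135 ]]
[[220.69119075 227.22531112]]
```

View pics/s4.png

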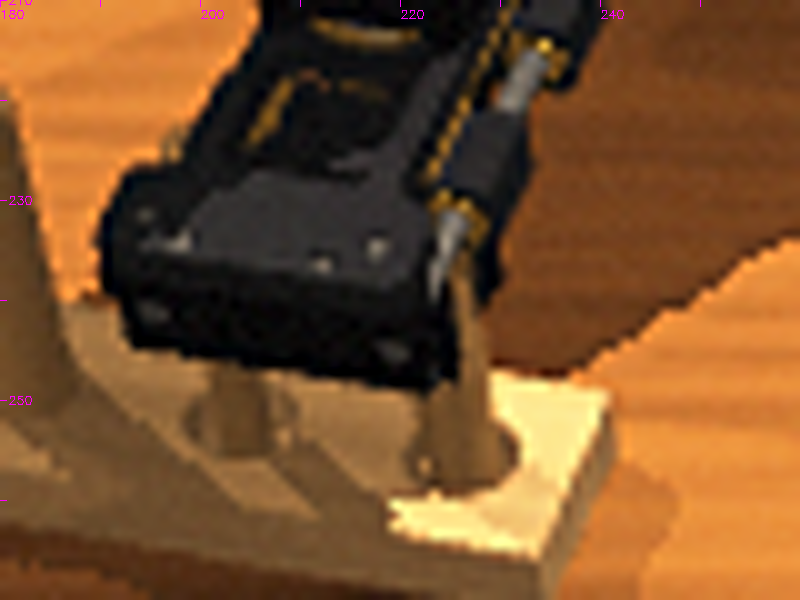

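```bash
python3 - <<'E'
from plan import *
from h import *
S=get_image("scene")
p=np.array([514.5,-205,69.5]);a=np.radians(-13.7);x=np.array([np.cos(a),np.sin(a),0]);y=np.array([np.sin(a),-np.cos(a),0])
for sx in (25,10,-10,-25):
  for sy in (-9.5,9.5):
    u=proj(S,[p+sx*x+sy*y])[0]; print(sx,sy,u.round(1),((u-[180,210])*10+5).round())
crop(S["img"],140,100,160,120,5,"s5.png")
cv2.imwrite("pics/s6.png",S["img"][:,:,::-1])
E
```

```text
25 -9.5 [223.4 249.3] [439. 398.]
25 9.5 [216.1 248.2] [366. 387.]
10 -9.5 [225.3 245.1] [458. 356.]
10 9.5 [218.1 244. ] [386. 345.]
-10 -9.5 [227.9 239.6] [484. 301.]
-10 9.5 [220.7 238.5] [412. 290.]
-25 -9.5 [229.8 235.6] [503. 261.]
-25 9.5 [222.7 234.4] [432. 249.]
```

View pics/s5.png

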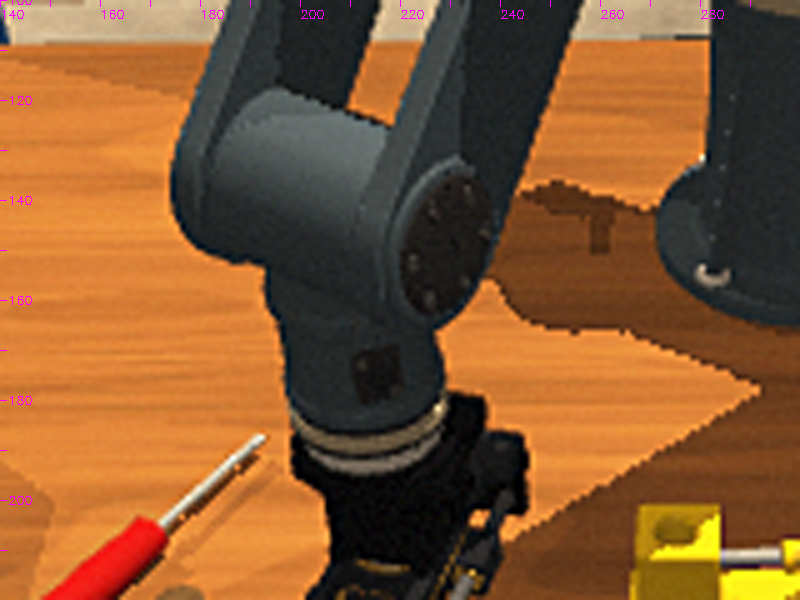

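Dowel gripped: the gap is 19.5 mm. I'll lift it and carry it to above the bore.

```bash
python3 - <<'E'
from plan import *
plan([514.5,-205,180],-13.7)
plan([494.5,139,180],6.9)
E
```

```text
travel [ 0.    -0.    -2.209] dr [0. 0. 0.]
travel [-2.017 -6.59  -2.209] dr [ 0.     0.    -2.575]
```

Call:
send_rows:
  series:
    - {"claw": 14, "travel": [0, 0, -0.05], "dr": [0, 0, 0]}
    - {"claw": 14, "travel": [0, 0, -0.3], "dr": [0, 0, 0]}
    - {"claw": 14, "travel": [0, 0, -0.9], "dr": [0, 0, 0]}
    - {"claw": 14, "travel": [0, 0, -1.6], "dr": [0, 0, 0]}
    - {"claw": 14, "travel": [0, 0, -2.209], "dr": [0, 0, 0]}
    - {"claw": 14, "travel": [0, 0, -2.209], "dr": [0, 0, 0]}
  squeeze: 20

```text
t: 5.12
tcp_pos: [516.3, -206.0, 183.2]
eef_rot: [0.002, 0.993, -0.119, 0.003]
contact_force: [0.2, -0.1, -1.1]
finger_gap: 0.227
```

Call:
send_rows:
  series:
    - {"claw": 14, "travel": [-0.1, -0.4, 0], "dr": [0, 0, -0.15]}
    - {"claw": 14, "travel": [-0.35, -1.2, 0], "dr": [0, 0, -0.45]}
    - {"claw": 14, "travel": [-0.65, -2.1, 0], "dr": [0, 0, -0.8]}
    - {"claw": 14, "travel": [-0.9, -3.0, 0], "dr": [0, 0, -1.15]}
    - {"claw": 14, "travel": [-1.2, -3.9, 0], "dr": [0, 0, -1.5]}
    - {"claw": 14, "travel": [-1.5, -4.8, 0], "dr": [0, 0, -1.9]}
    - {"claw": 14, "travel": [-1.8, -5.8, 0.1], "dr": [0, 0, -2.25]}
    - {"claw": 14, "travel": [-1.95, -6.35, 0.3], "dr": [0, 0, -2.5]}
    - {"claw": 14, "travel": [-2.017, -6.59, 0.5], "dr": [0, 0, -2.575]}
    - {"claw": 14, "travel": [-2.017, -6.59, 0.5], "dr": [0, 0, -2.575]}
    - {"claw": 14, "travel": [-2.017, -6.59, 0.5], "dr": [0, 0, -2.575]}

```text
t: 6.5
tcp_pos: [494.5, 138.2, 154.7]
eef_rot: [0.0, 0.998, 0.06, -0.0]
contact_force: [0.3, -0.3, -0.3]
finger_gap: 0.224
```

```bash
python3 - <<'E'
from plan import *
from h import *
from cell import read_state
done([0,0,-2.209],[0,0,0]); done([-2.017,-6.59,.5],[0,0,-2.575]); s=read_state();print(s["t"],s["tcp_pos"],s["finger_gap"]*87,s["contact_force"])
S=get_image("scene");crop(S["img"],320,190,80,60,10,"s7.png")
T=get_image("top");crop(T["img"],200,200,120,90,6,"t7.png")
for z in (95,): print(proj(S,[[*s["tcp_pos"][:2],z]]),proj(T,[[*s["tcp_pos"][:2],z]]))
E
```

```text
cmd [ 514.47 -205.01  180.  ] yaw -13.7 tilt [ 0.  0. -1.]
cmd [494.52 139.   155.  ] yaw 6.9 tilt [ 0.  0. -1.]
6.5 [494.46178631 138.21744822 154.7146452 ] 19.506998622131334 [ 0.33610603 -0.25188208 -0.33096451]
[[358.95041918 227.01131894]] [[273.33385769 246.68913978]]
```

View pics/s7.png

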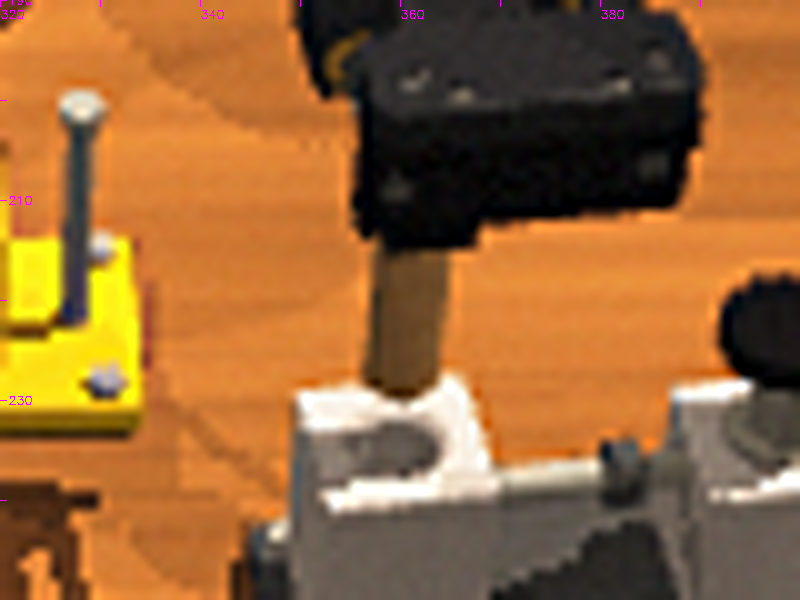

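View pics/t7.png

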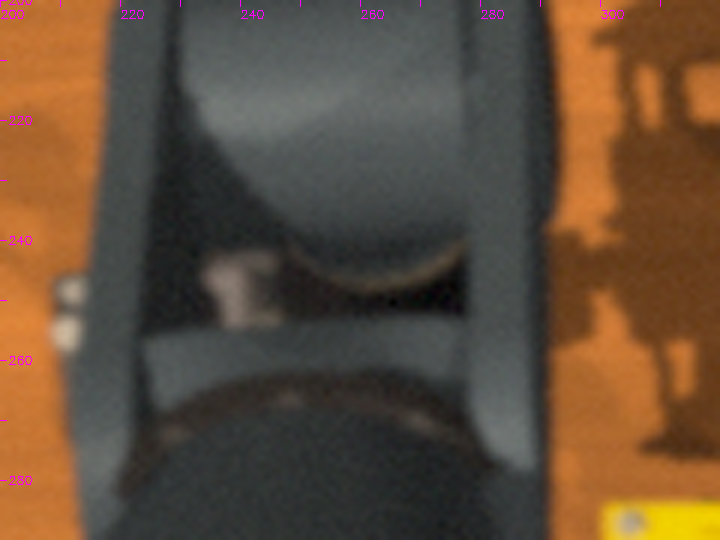

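The scene view shows the dowel's lower end at about (359.8,228) above the block, and the hole at about (359.5,234.4). I'll overlay the expected circles to get the relative offset.

```bash
python3 - <<'E'
from h import *
S=get_image("scene")
def circ(c,r,z):
    a=np.linspace(0,2*np.pi,73);return np.c_[c[0]+r*np.cos(a),c[1]+r*np.sin(a),np.full(73,z)]
im=S["img"][:,:,::-1];x0,y0,w,h,f=345,210,30,30,20
base0=cv2.resize(im[y0:y0+h,x0:x0+w],None,fx=f,fy=f,interpolation=cv2.INTER_NEAREST)
orig=cv2.imread("pics/scene0.png")[y0:y0+h,x0:x0+w]
base1=cv2.resize(orig,None,fx=f,fy=f,interpolation=cv2.INTER_NEAREST)
def draw(b,P,col):
    u=(proj(S,P)-[x0,y0]+.5)*f
    cv2.polylines(b,[u.round().astype(int)],False,col,1)
draw(base0,circ((494.46,138.2),10,95.2),(0,255,0))
d=circ((494.46,138.2),10,95.2);
for c in ((495,139),):
    draw(base1,circ(c,11,69),(0,255,0));draw(base1,circ(c,14,72),(255,0,255))
cv2.imwrite("pics/o1.png",np.hstack([base0[:, :400],base1[:, :400]])) 
cv2.imwrite("pics/o0.png",base0);cv2.imwrite("pics/o1.png",base1)
E
```

```text
(no output)
```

View pics/o0.png

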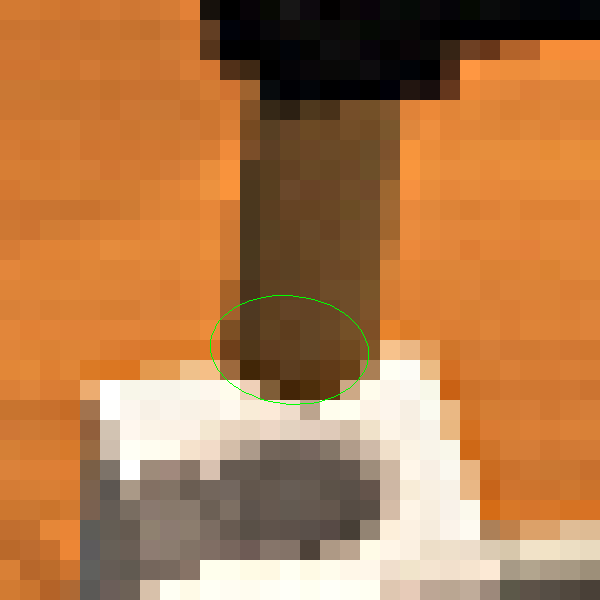

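View pics/o1.png

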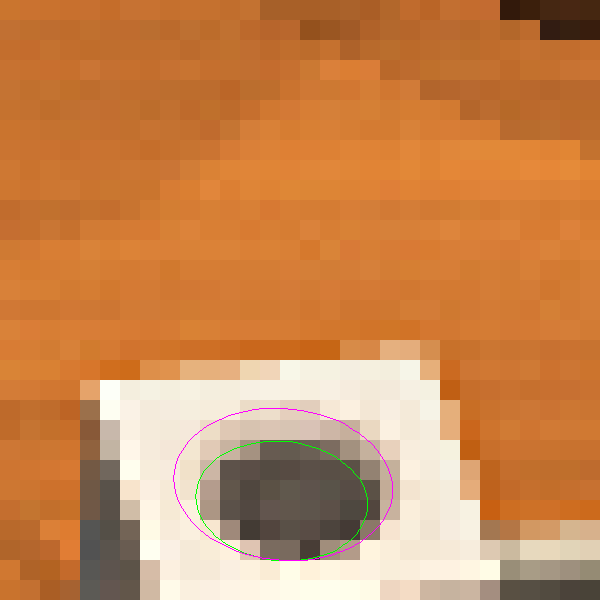

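Bore is at about (494.8,139.3), after allowing for the same 0.6 px camera bias seen on the held dowel, well inside the 4 mm chamfer capture. I'll lower it gently and watch the force.

```bash
python3 - <<'E'
from plan import *
from cell import read_state
s=read_state();print(s["t"],s["tcp_pos"],s["contact_force"])
plan([494.8,139.3,124],6.9)
E
```

```text
6.65 [494.99495357 138.00234453 155.28293983] [-0.86681302 -0.55394055 -0.08303816]
travel [ 0.006 -0.005  0.62 ] dr [0. 0. 0.]
```

Call:
send_rows:
  series:
    - {"claw": 14, "travel": [0.006, -0.02, 0.15], "dr": [0, 0, 0]}
    - {"claw": 14, "travel": [0.006, -0.02, 0.3], "dr": [0, 0, 0]}
    - {"claw": 14, "travel": [0.006, -0.02, 0.4], "dr": [0, 0, 0]}
    - {"claw": 14, "travel": [0.006, -0.02, 0.48], "dr": [0, 0, 0]}
    - {"claw": 14, "travel": [0.006, -0.02, 0.55], "dr": [0, 0, 0]}
    - {"claw": 14, "travel": [0.006, -0.02, 0.62], "dr": [0, 0, 0]}
    - {"claw": 14, "travel": [0.006, -0.02, 0.62], "dr": [0, 0, 0]}

```text
t: 7.52
tcp_pos: [494.4, 140.0, 123.7]
eef_rot: [0.0, 0.998, 0.06, -0.0]
contact_force: [-0.9, -0.8, -0.2]
finger_gap: 0.225
```

```bash
python3 - <<'E'
from plan import *
from h import *
from cell import read_state
done([0.006,-.02,.62],[0,0,0])
s=read_state();print(s["t"],s["tcp_pos"],s["contact_force"],s["wrist_torque"],s["finger_gap"]*87)
S=get_image("scene");crop(S["img"],330,195,60,50,12,"s8.png")
s=read_state();print(s["t"],s["tcp_pos"],s["contact_force"])
E
```

```text
cmd [494.7  140.03 124.  ] yaw 6.9 tilt [ 0.  0. -1.]
7.525 [494.36258113 139.99755881 123.67575437] [-0.8809225  -0.75319701 -0.15374846] [-0.21397719  0.17687027  0.03921889] 19.545055800516504
7.575 [494.38933322 139.97576248 123.79609869] [-0.10486429 -0.55697728 -0.90858756]
```

View pics/s8.png

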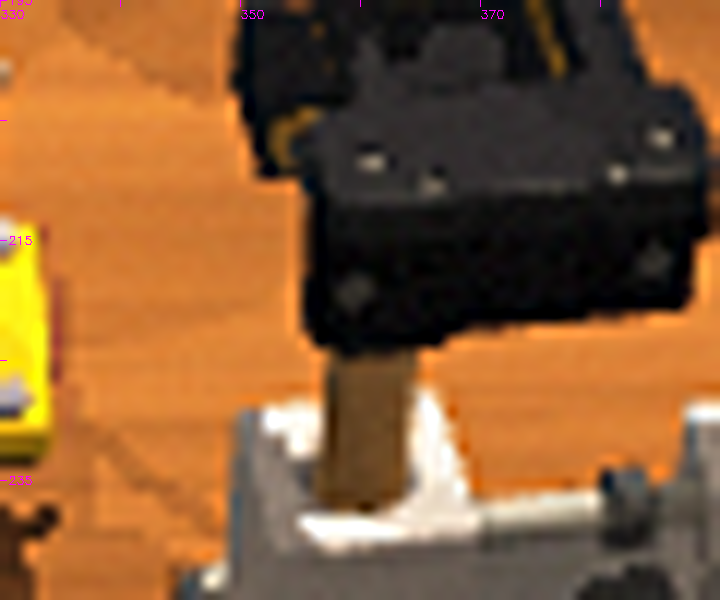

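The dowel tip has entered the mouth with only noise-level force. I'll continue down.

Call:
send_rows:
  series:
    - {"claw": 14, "travel": [0, 0, 0.08], "dr": [0, 0, 0]}
    - {"claw": 14, "travel": [0, 0, 0.16], "dr": [0, 0, 0]}
    - {"claw": 14, "travel": [0, 0, 0.26], "dr": [0, 0, 0]}
    - {"claw": 14, "travel": [0, 0, 0.36], "dr": [0, 0, 0]}

```text
t: 8.07
tcp_pos: [494.4, 140.0, 105.6]
eef_rot: [0.0, 0.998, 0.06, -0.0]
contact_force: [-1.8, -1.6, 1.1]
finger_gap: 0.226
```

```bash
python3 - <<'E'
from plan import *
from cell import read_state
done([0,0,.36],[0,0,0])
s=read_state();print(s["t"],s["tcp_pos"],s["contact_force"],s["wrist_torque"])
E
```

```text
cmd [494.7  140.03 106.  ] yaw 6.9 tilt [ 0.  0. -1.]
8.075 [494.39900721 139.97134349 105.55193036] [-1.76330989 -1.60733299  1.1198242 ] [-0.28798514  0.37170109 -0.00697128]
```

Call:
send_rows:
  series:
    - {"claw": 14, "travel": [-0.009, 0.009, 0.08], "dr": [0, 0, 0]}
    - {"claw": 14, "travel": [-0.009, 0.009, 0.16], "dr": [0, 0, 0]}
    - {"claw": 14, "travel": [-0.009, 0.009, 0.26], "dr": [0, 0, 0]}
    - {"claw": 14, "travel": [-0.009, 0.009, 0.36], "dr": [0, 0, 0]}
    - {"claw": 14, "travel": [-0.009, 0.009, 0.42], "dr": [0, 0, 0]}
    - {"claw": 14, "travel": [-0.009, 0.009, 0.46], "dr": [0, 0, 0]}
    - {"claw": 14, "travel": [-0.009, 0.009, 0.48], "dr": [0, 0, 0]}

```text
t: 8.95
tcp_pos: [494.5, 139.6, 81.9]
eef_rot: [-0.0, 0.998, 0.06, 0.0]
contact_force: [0.4, -1.0, -0.5]
finger_gap: 0.227
```

```bash
python3 - <<'E'
from plan import *
from cell import read_state
done([-.009,.009,.48],[0,0,0])
s=read_state();print(s["t"],s["tcp_pos"],s["contact_force"],s["wrist_torque"])
E
```

```text
cmd [494.3  139.52  82.  ] yaw 6.9 tilt [ 0.  0. -1.]
8.95 [494.50868091 139.59295113  81.9218099 ] [ 0.40017426 -1.01076704 -0.47399311] [-0.14881821  0.12826623 -0.03809021]
```

Call:
send_rows:
  series:
    - {"claw": 14, "travel": [0, 0, 0.015], "dr": [0, 0, 0]}
    - {"claw": 14, "travel": [0, 0, 0.03], "dr": [0, 0, 0]}
    - {"claw": 14, "travel": [0, 0, 0.03], "dr": [0, 0, 0]}

```text
t: 9.32
tcp_pos: [494.6, 139.6, 81.4]
eef_rot: [0.0, 0.998, 0.06, 0.0]
contact_force: [-0.9, -0.1, 6.8]
finger_gap: 0.221
```

```bash
python3 - <<'E'
from plan import *
from h import *
from cell import read_state
done([0,0,.03],[0,0,0])
s=read_state();print(s["t"],s["tcp_pos"],s["contact_force"],s["wrist_torque"])
S=get_image("scene");crop(S["img"],330,180,80,60,10,"s9.png")
E
```

```text
cmd [494.3  139.52  80.5 ] yaw 6.9 tilt [ 0.  0. -1.]
9.325 [494.57013085 139.58659446  81.42997756] [-0.85985662 -0.14609201  6.82527524] [-0.1100476   0.42493368 -0.0668021 ]
```

View pics/s9.png

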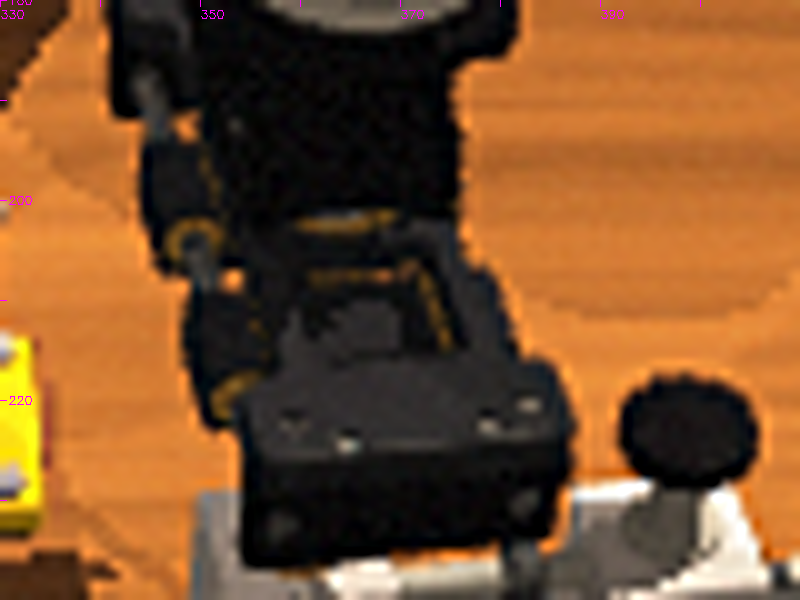

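Floor contact at the expected depth (TCP 81.4, +6.8 N), so the dowel is home. Releasing it and rising straight up.

Call:
send_rows:
  series:
    - {"claw": 30, "travel": [0, 0, 0], "dr": [0, 0, 0]}
    - {"claw": 40, "travel": [0, 0, 0], "dr": [0, 0, 0]}
    - {"claw": 60, "travel": [0, 0, 0], "dr": [0, 0, 0]}
    - {"claw": 60, "travel": [0, 0, 0], "dr": [0, 0, 0]}
    - {"claw": 60, "travel": [0, 0, 0], "dr": [0, 0, 0]}
    - {"claw": 60, "travel": [0, 0, -0.3], "dr": [0, 0, 0]}
    - {"claw": 60, "travel": [0, 0, -0.8], "dr": [0, 0, 0]}
    - {"claw": 60, "travel": [0, 0, -1.5], "dr": [0, 0, 0]}
    - {"claw": 60, "travel": [0, 0, -2.0], "dr": [0, 0, 0]}
    - {"claw": 60, "travel": [0, 0, -2.0], "dr": [0, 0, 0]}

```text
t: 10.62
tcp_pos: [496.0, 139.7, 183.2]
eef_rot: [-0.0, 0.998, 0.06, 0.003]
contact_force: [1.0, -0.2, 0.5]
finger_gap: 0.688
```

```bash
python3 - <<'E'
from plan import *
from h import *
from cell import read_state
done([0,0,-2.0],[0,0,0])
s=read_state();print(s["t"],s["tcp_pos"],s["contact_force"],s["wrist_torque"],s["finger_gap"]*87)
S=get_image("scene");crop(S["img"],330,190,100,75,8,"s10.png")
plan([484,237.5,150],6.9)
E
```

```text
cmd [494.3  139.52 180.5 ] yaw 6.9 tilt [ 0.  0. -1.]
10.625 [496.00533754 139.70766969 183.20157357] [ 0.99449777 -0.16267307  0.4634963 ] [-0.08046882  0.04087726  0.04931808] 59.89139039671318
travel [ 0.031 -1.97   0.61 ] dr [0. 0. 0.]
```

View pics/s10.png

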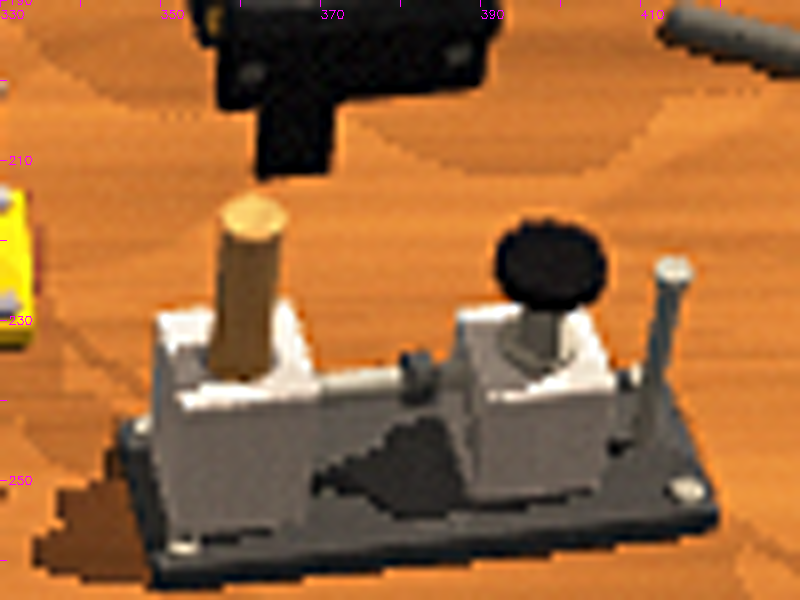

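The dowel now stands 60 mm proud in the block, top at about (361,217), with fingers clear. Next I'll move over the cap, close the fingers and check the alignment.

```bash
python3 - <<'E'
from plan import *
from h import *
S=get_image("scene")
print(proj(S,[[494.5,139.5,132],[483,238.3,102]]))
plan([483,238.3,150],6.9);plan([483,238.3,112],6.9)
E
```

```text
[[360.51957525 216.19426936]
 [397.94061111 221.35451098]]
travel [ 0.013 -1.988  0.61 ] dr [0. 0. 0.]
travel [ 0.013 -1.988  1.37 ] dr [0. 0. 0.]
```

Call:
send_rows:
  series:
    - {"claw": 20, "travel": [0, -0.3, 0], "dr": [0, 0, 0]}
    - {"claw": 0, "travel": [0, -0.8, 0], "dr": [0, 0, 0]}
    - {"claw": 0, "travel": [0.01, -1.5, 0], "dr": [0, 0, 0]}
    - {"claw": 0, "travel": [0.013, -1.988, 0.1], "dr": [0, 0, 0]}
    - {"claw": 0, "travel": [0.013, -1.988, 0.5], "dr": [0, 0, 0]}
    - {"claw": 0, "travel": [0.013, -1.988, 1.0], "dr": [0, 0, 0]}
    - {"claw": 0, "travel": [0.013, -1.988, 1.37], "dr": [0, 0, 0]}
    - {"claw": 0, "travel": [0.013, -1.988, 1.37], "dr": [0, 0, 0]}
    - {"claw": 0, "travel": [0.013, -1.988, 1.37], "dr": [0, 0, 0]}
  squeeze: 10

```text
t: 11.85
tcp_pos: [482.9, 238.8, 111.9]
eef_rot: [-0.0, 0.998, 0.06, -0.0]
contact_force: [0.4, 0.4, -0.2]
finger_gap: 0.006
```

```bash
python3 - <<'E'
from plan import *
from h import *
from cell import read_state
done([0.013,-1.988,1.37],[0,0,0])
s=read_state();print(s["t"],s["tcp_pos"],s["contact_force"],s["wrist_torque"],s["finger_gap"]*87)
S=get_image("scene");crop(S["img"],345,180,80,60,10,"s11.png")
T=get_image("top");crop(T["img"],200,200,120,90,6,"t11.png")
E
```

```text
cmd [483.01 238.28 112.  ] yaw 6.9 tilt [ 0.  0. -1.]
11.85 [482.93145893 238.77248444 111.87780171] [ 0.42192994  0.43164943 -0.2205765 ] [-0.1021927   0.02941386 -0.01460447] 0.5005524203629678
```

View pics/s11.png

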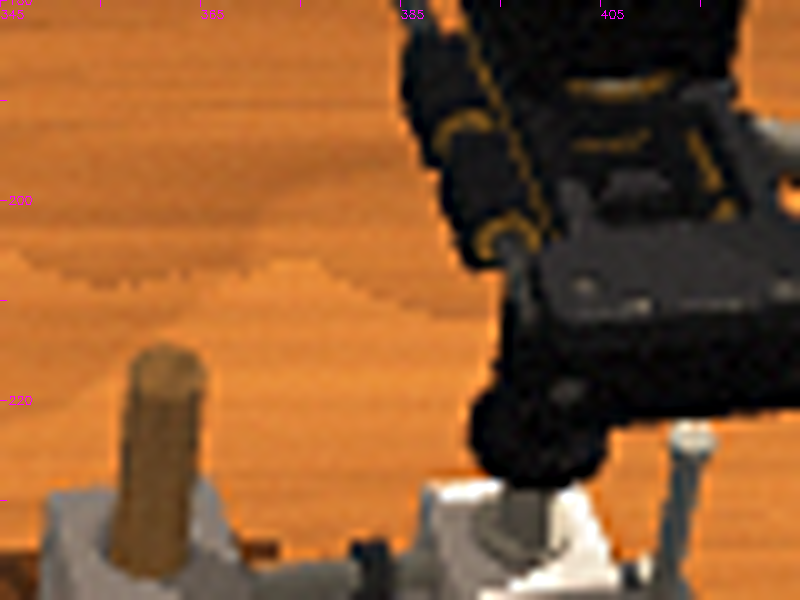

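View pics/t11.png

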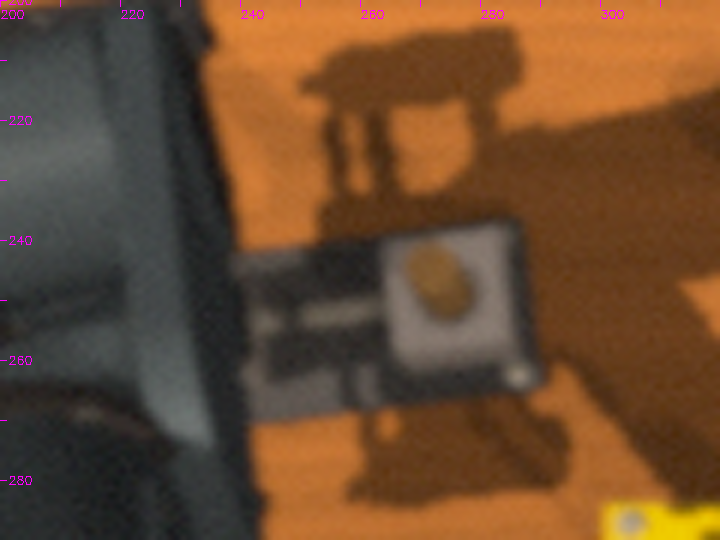

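The closed fingers sit over the middle of the cap, which spans u 391–405 around a finger at about 399. I'll press part-way first and check the force.

Call:
send_rows:
  series:
    - {"claw": 0, "travel": [0, 0, 0.1], "dr": [0, 0, 0]}
    - {"claw": 0, "travel": [0, 0, 0.2], "dr": [0, 0, 0]}
    - {"claw": 0, "travel": [0, 0, 0.26], "dr": [0, 0, 0]}
    - {"claw": 0, "travel": [0, 0, 0.32], "dr": [0, 0, 0]}
    - {"claw": 0, "travel": [0, 0, 0.32], "dr": [0, 0, 0]}
    - {"claw": 0, "travel": [0, 0, 0.32], "dr": [0, 0, 0]}

```text
t: 12.7
tcp_pos: [483.3, 238.3, 96.3]
eef_rot: [-0.0, 0.998, 0.06, 0.0]
contact_force: [0.1, -0.2, 3.7]
finger_gap: 0.009
```

```bash
python3 - <<'E'
from plan import *
from cell import read_state
done([0,0,.32],[0,0,0])
s=read_state();print(s["t"],s["tcp_pos"],s["contact_force"],s["wrist_torque"],s["finger_gap"]*87)
plan([483,238.3,89.5],6.9)
E
```

```text
cmd [483.01 238.28  96.  ] yaw 6.9 tilt [ 0.  0. -1.]
12.7 [483.27130412 238.30580306  96.25107637] [ 0.06337846 -0.21781516  3.72566043] [-0.07971892  0.05041686 -0.01701371] 0.7809312837989483
travel [-0.   -0.    0.13] dr [0. 0. 0.]
```

Call:
send_rows:
  series:
    - {"claw": 0, "travel": [0, 0, 0.04], "dr": [0, 0, 0]}
    - {"claw": 0, "travel": [0, 0, 0.08], "dr": [0, 0, 0]}
    - {"claw": 0, "travel": [0, 0, 0.12], "dr": [0, 0, 0]}
    - {"claw": 0, "travel": [0, 0, 0.13], "dr": [0, 0, 0]}
    - {"claw": 0, "travel": [0, 0, 0.13], "dr": [0, 0, 0]}
    - {"claw": 0, "travel": [0, 0, 0.13], "dr": [0, 0, 0]}
    - {"claw": 0, "travel": [0, 0, 0.13], "dr": [0, 0, 0]}

```text
t: 13.58
tcp_pos: [483.3, 238.3, 89.8]
eef_rot: [-0.0, 0.998, 0.06, 0.0]
contact_force: [-0.3, 0.1, 5.8]
finger_gap: 0.002
```

```bash
python3 - <<'E'
from plan import *
from h import *
from cell import read_state
done([0,0,.13],[0,0,0])
s=read_state();print(s["t"],s["tcp_pos"],s["contact_force"],s["wrist_torque"],s["finger_gap"]*87)
S=get_image("scene");crop(S["img"],345,190,80,60,10,"s12.png");cv2.imwrite("pics/full.png",S["img"][:,:,::-1])
s=read_state();print(s["t"],s["tcp_pos"],s["contact_force"])
E
```

```text
cmd [483.01 238.28  89.5 ] yaw 6.9 tilt [ 0.  0. -1.]
13.575 [483.26190314 238.32856723  89.84318719] [-0.32087985  0.10396274  5.81699965] [-0.14990438  0.12977023  0.0191906 ] 0.15527718305794116
13.625 [483.25100356 238.31825192  89.81035606] [ 0.75498126 -0.41674458  5.85101318]
```

View pics/s12.png

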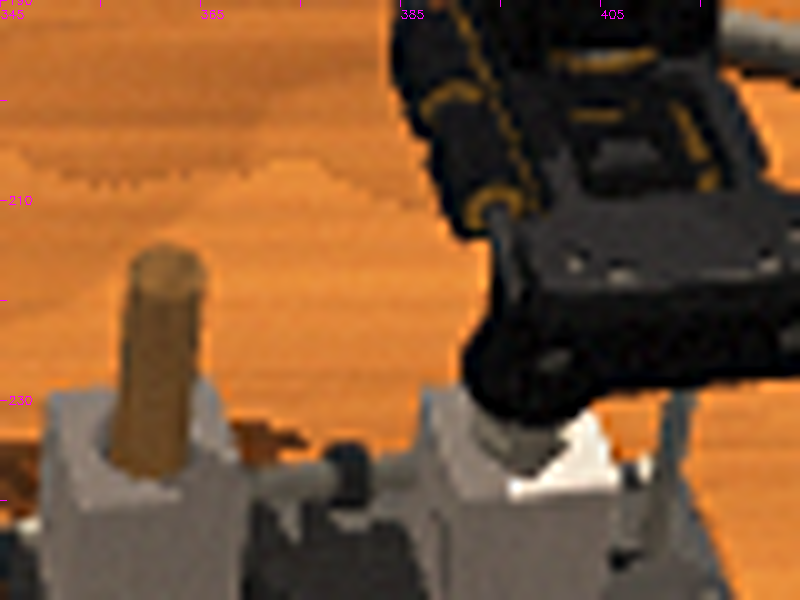

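View pics/full.png

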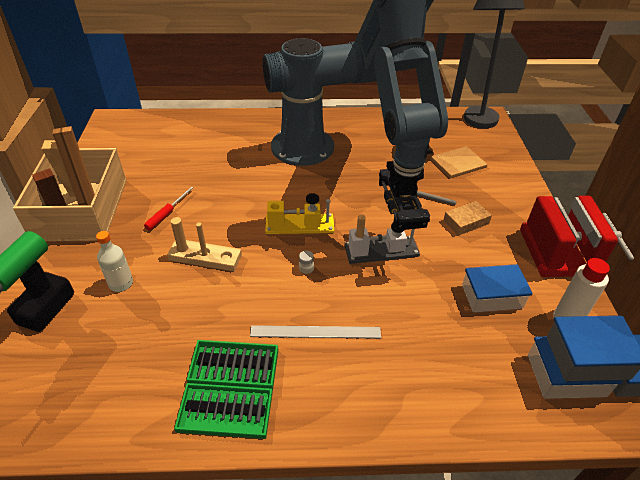

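The cap is down about 3.5–4 px, which matches roughly 12 mm. The dowel still stands in the block with its top at (361,217), and the other two dowels and the bystanders are where they were. Contact force is steady at 5.8 N, so I'm handing in.

```bash
python3 -c "
from cell import *
job_done(); s=read_state(); print(s['t'],s['tcp_pos'],s['contact_force'])"
```

```text
the job is handed in; nothing more can be done
the job is handed in; nothing more can be done
```

I loaded the middle dowel into the grey jig's hole and let go of it. I then pressed the plunger with closed fingers to the post's height and handed the job in at about 13.6 s, still holding it; no verdict is reported.

- **Dowel:** it met the hole's floor at the expected depth, with the TCP at 81.4 mm and 6.8 N. After release the picture showed its top at (361,217), against (360.5,216.2) predicted for fully home.
- **Plunger:** the TCP stood at z = 89.8 mm, about 12.2 mm of travel. The upward force was a steady 5.8 N, a little under the 6.5 N quoted. The post's head was hidden by the gripper in the last view, so "level with the post" comes from the TCP height and the force, not from sight.
- **Rest of the bench:** in the last scene picture the thin and thick dowels stood in the rack, and the bystanders looked unmoved. That check was by eye only.
- **Disagreement:** the two cameras differed by 1–5 mm on measured points. I settled this against the gripper seen in the picture.
- **Failed check:** the state reading after hand-in was refused, so my last figures are from just before it.

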